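# Swing in the bails and stack the parts crate

## Task

First take the small crate that lies on its side by its handle plate and stand it upright on the bench beside the big crate, let go of it without letting it topple or drop. Then swing both wire bails of the big crate in over its opening, each fully home against its stop. Finally take the small crate again and stack it centred and level on the two bails, so that both bars sit in the channels under its floor and the glass viewport flange below is not touched; leave the things standing round about where they are.

Things in the scene. Friction and masses are not known exactly. Their poses are not given: they have to be found in the camera images.
- stack_seat (a point): The point over the big crate where the middle of the small crate's underside must come: on the crate's centre line, 72 mm above the bench (2 mm above the rim). Axes are the big crate's.
- bail_left (a joint): Bail at the big crate's +y end. 0 = out, level: cross bar at y = 115 mm (30 mm beyond the end wall), 56 mm above the bench. It rises with the angle, is upright at 1.57 and home on its stop at 2.672: bar over the opening at y = 40 mm, its axis 74 mm above the bench, on the rim. Stiff hinge (0.07 N m): it stays where it is left; about 2 N at the bar moves it, so press it home.
- bail_right (a joint): The same for the bail at the big crate's -y end, mirrored: 0 = out, bar at y = -115 mm; 2.672 = home, bar at y = -40 mm.
- bail_left_bar (a point): Middle of the left bail's cross bar, on its axis: a bar of 8 mm diameter, 138 mm long along the crate's x, 39.8 mm from its pivot.
- bail_right_bar (a point): Middle of the right bail's cross bar, likewise.
- upper_handle (a point): Centre of the small crate's handle plate (10 mm thick in y, 60 mm wide in x, standing 34 mm out of the rim), 81 mm above the underside. Axes are the small crate's: z out of its opening, y along its length, x across. At the start it lies on a long side: this point 48 mm above the bench, z roughly to the right (world -y), x down. Turned half round about z it is the same.
- upper_base (a point): Middle of the small crate's underside (its feet), axes as upper_handle; 0 mm above the bench when it stands upright, 72 mm when stacked with the bars in the channels, 78 mm if they missed the channels.
- upper_crate: The small crate: loose, grey, 0.2 to 0.4 kg, an open box 96 mm (x) x 140 mm (y) x 64 mm high, with a central divider 10 mm thick that goes on above the rim as the handle plate. Two channels 14 mm wide (y), 6 mm deep run along x under its floor at y = +-40 mm; the bails' bars fit in them. Origin and axes as upper_base.
- viewport: Glass viewport flange lying in the big crate: white disc 70 mm across, 13 mm high; origin under its centre, on the crate's floor (5 mm above the bench). To be left untouched by the small crate.
- tape_roll: Bystander: amber roll of tape lying flat, 79 x 76 x 20 mm; origin under its centre.
- cork_ring: Bystander: cork ring, 74 mm across, 30 mm high; origin under its centre.
- elbow_clamp: Bystander: metal hinge clamp lying flat, 59 x 91 x 14 mm; origin under its centre.
- crate: The big crate, fixed: a grey open box 122 mm (x) x 162 mm (y) x 70 mm high, walls and floor 5 mm; origin under its centre on the bench, y along its length, x across, z up. U-shaped steel wire bails 8 mm thick, one at each end, pivot on the outside of the long walls at x = +-69 mm, y = +-75.5 mm, 56 mm above the bench. Turned half round it is the same.
- dropper_bottle: Bystander: small white dropper bottle with a black tip, 32 mm across, 84 mm high, standing; origin under its centre.

How it is judged:
By the outcome, as a careful person would: the job done as asked, in the order asked, and still so for the second after the job is handed in, with the robot touching nothing.
It also fails if it takes over 72 s, if anything falls off the work surface, if the arm or the gripper's body presses on something with over 40 N, if the wrist force passes 120 N, or if a joint passes its speed limit or range.

## Robot

A 7-joint arm with a two-finger parallel gripper is mounted at the origin on a cart in front of the work surface, level with it; the furniture and walls round the work are solid. World frame = base frame: x ahead of the robot, y to its left, z up, the work surface at z = 0. Lengths are in m, angles in rad, forces in N, time in s.
With the tool pointing down it reaches from about 0.425 to 0.925 m from the base axis. Payload 6.8 kg.
Tool frame: the origin (TCP) lies on the front face of the gripper's body, between the roots of the fingers; the fingertips stand 73 mm ahead of it and the grasp point (between the pads) lies 54 mm ahead of it (env.nose_length is the distance from the TCP to the fingertips, in m); z points along the fingers, y is the line along which they close (so a half turn about z gives the same grasp; the last joint's range is limited). The gripper opens to 85 mm and grips with 20 to 120 N. Pads are 22 mm wide; open, the fingers measure 114 mm over their backs; the gripper's body (76 mm by 85 mm) begins 54 mm behind the grasp point. The pads swing forward as they close: fully open they stand 13 mm farther back than shut.
Start: joints at [1.164, 0.477, 0.022, 1.555, -0.011, 1.109, -0.083], TCP at [0.199, -0.645, 0.304] pointing down, gripper open.
Joint ranges: [-2.96, 2.96], [-0.34, 2.1], [-1.41, 1.46], [0.24, 2.44], [-1.37, 4.51], [0.17, 1.92], [-2.96, 2.96]. Speed limits (rad/s): [2.39, 2.39, 3.14, 3.14, 3.14, 3.14, 3.14].

## Interface

Orientations are given as a unit quaternion [w, x, y, z].
In Python, from cell import env, kin, camera, calibration, job gives the robot as it stands. The module is installed in compiled form; this text tells all that it offers. Calls block until the motion is done:
- env.reach(position, orientation): joint-space move of the TCP to a pose.
- env.movel(position, velocity=0.15, rot=None, stop_force=None): straight line of the TCP; rot=None keeps the orientation; velocity is the mean speed in m/s. With stop_force (N) it stops when the force on the tool has changed by that much, and returns True; else False.
- env.goto_joints(angles): joint-space move.
- env.grip(opening, f_grip=None): finger opening in m; f_grip is the grip in N (None keeps the last); returns when the fingers have stopped.
- env.dwell(seconds).
- kin.inverse_kinematics(position, orientation): joint angles nearest the present ones, or None.
- env.get_state(): the state.
- camera(name): name is "scene" or "top"; returns (picture, depth): 384x512x3 uint8, blue, green, red; 384x512 float32, m along the optical axis (not along the pixel's ray), 0 where there is no reading.
- calibration(name): a dict with "fx", "fy", "cx", "cy" (pixels), "rvec" (rotation vector, rad) and "tvec" (3), from world to camera coordinates, as OpenCV has them. Camera axes: x right, y down, z forward; pixel columns grow to the right and rows downward; lengths in m; the calibration is good to about 2 mm. A picture is of the moment at which its call begins. calibration takes no time and is no camera call.
A pose or a line that the arm cannot do raises env.PlanningError and nothing moves.
- job.job_done(): hands the job in; it is judged then, once.
The state is a dict: "time": time; "qpos": joint angles; "joint_velocities": joint speeds; "joint_torque": joint torques, N m; "tcp_pos": TCP position; "orientation": TCP orientation; "force": force on the tool from outside, world axes, zero at the start; "torque": the same for the moment, N m; "opening": finger opening in m; "gripper_force": force on a finger pad.
Only numpy, scipy, OpenCV 4.12 (cv2) and the standard library are available. Lean on these libraries where they do the work, as an engineer would, in place of code of your own. Each camera call takes 0.05 s, during which the arm holds its last target. There are 200 camera calls.

## Working session

There is one attempt and no reset: what is moved stays moved. The work goes in short steps, each a Python script; the robot and the scene stay as the last script left them, time stands still between calls to the robot, and variables do not carry over. Pictures are saved under pics/ and viewed, at most 10 in all, crops included, and the job is handed in when it is done.

```bash
mkdir -p pics
cat > h.py <<'E'
import numpy as np, cv2
from cell import env, kin, camera, calibration, job
from scipy.spatial.transform import Rotation as R
def cal(n):
    c=calibration(n); M=cv2.Rodrigues(np.array(c['rvec'],float))[0]; return c,M,np.array(c['tvec'],float).ravel()
def cloud(n,d):
    c,M,t=cal(n); v,u=np.mgrid[:384,:512]
    P=np.stack([(u-c['cx'])/c['fx']*d,(v-c['cy'])/c['fy']*d,d],-1)
    return (P-t)@M
def quat(m):
    q=R.from_matrix(m).as_quat(); return [q[3],q[0],q[1],q[2]]
def st():
    s=env.get_state(); print('t',round(s['time'],2),'tcp',np.round(s['tcp_pos'],4),'q',np.round(s['qpos'],2),'F',np.round(s['force'],1),'op',round(s['opening'],4),'gf',s['gripper_force']); return s
E
python3 - <<'E'
from h import *
ims=[]
for n in('scene','top'):
    p,d=camera(n); np.savez(n+'0.npz',p=p,d=d); cv2.imwrite(f'pics/{n}0.png',p)
    c,M,t=cal(n); print(n,c['fx'],-M.T@t,M[2]); print((d>0).mean())
st()
E
```

```text
scene 353.43074904641577 [-0.12968679  0.5198142   0.53282441] [ 0.71263441 -0.4715215  -0.51944169]
0.9960123697916666
top 446.552239170461 [0.33439872 0.12936915 1.42748672] [ 0.1360774  -0.00280375 -0.99069424]
0.9961140950520834
t 0.1 tcp [ 0.1986 -0.6447  0.303 ] q [ 1.16  0.48  0.02  1.56 -0.01  1.11 -0.08] F [-0.   0.1 -0.7] op 0.0854 gf 0.0
```

View pics/scene0.png

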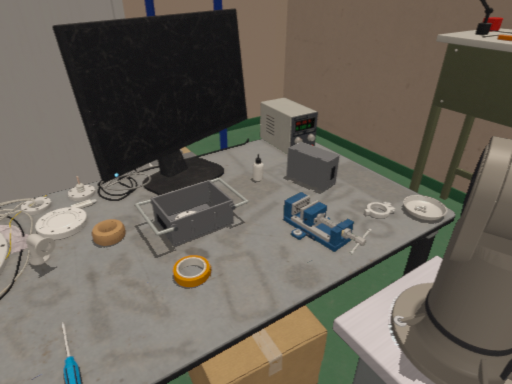

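View pics/top0.png

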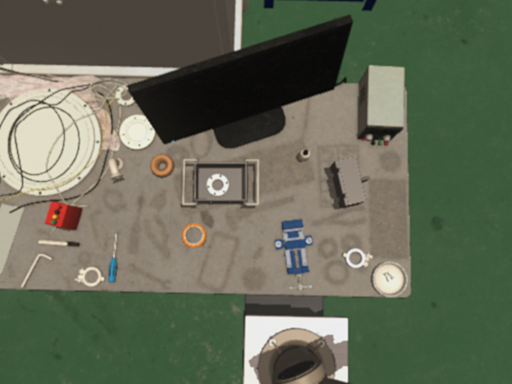

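Scene view: the big crate is at about (195,210) with both bails out. The small crate lies on its side at (312,165), with the bottle at (258,170), tape at (192,270) and the cork ring at (108,232). Top view: big crate at (221,184), small crate at (347,182) with its plate pointing right at (365,178). The monitor stands behind.

Run:
```python
from h import *
D={}
for n in('scene','top'):
    z=np.load(n+'0.npz'); D[n]=(z['p'],cloud(n,z['d']))
def rect(P,lab):
    r=cv2.minAreaRect((P[:,:2]*1000).astype(np.float32)); print(lab,len(P),np.round(r[0],1),np.round(r[1],1),round(r[2],1),'z',np.round(np.percentile(P[:,2],[5,50,95]),4))
for n,bs,bb in(('top',(320,375,145,215),(178,264,150,212)),('scene',(280,345,130,195),(130,255,175,250))):
    p,C=D[n]
    S=C[bs[2]:bs[3],bs[0]:bs[1]].reshape(-1,3); B=C[bb[2]:bb[3],bb[0]:bb[1]].reshape(-1,3)
    ben=C[220:280,200:260].reshape(-1,3); print(n,'bench z',np.median(ben[:,2]))
    rect(S[(S[:,2]>.085)&(S[:,2]<.11)],'small top'); rect(S[(S[:,2]>.02)&(S[:,2]<.11)],'small all')
    h=S[(S[:,2]>.02)&(S[:,2]<.075)]; rect(h,'small mid')
    rect(B[(B[:,2]>.062)&(B[:,2]<.08)],'big rim'); rect(B[(B[:,2]>.02)&(B[:,2]<.09)],'big all')
    # monitor
    A=C.reshape(-1,3); m=A[(A[:,2]>.12)&(A[:,0]>.3)&(A[:,0]<1.1)&(abs(A[:,1]-.1)<.5)]
    for y in np.arange(-.35,.5,.1):
        k=m[abs(m[:,1]-y)<.05]
        if len(k): print('tall y%.2f minx %.3f z %.3f-%.3f'%(y,np.percentile(k[:,0],1),k[:,2].min(),k[:,2].max()))
p=np.hstack([cv2.resize(D['top'][0][130:230,170:300],None,fx=3,fy=3,interpolation=2),cv2.resize(D['top'][0][130:230,300:420],None,fx=3,fy=3,interpolation=2)])
q=cv2.resize(D['scene'][0][125:255,125:345],None,fx=3.4,fy=3.4*0.68,interpolation=2)
q=cv2.resize(q,(p.shape[1],300)); cv2.imwrite('pics/c0.png',np.vstack([p,q]))
print(p.shape)
```

```text
top bench z 0.001461752491023512
small top 977 [ 568.3 -156.7] [140.1  80.9] 13.0 z [0.0918 0.0967 0.1011]
small all 1243 [ 569.4 -164.9] [141.5  98.1] 12.9 z [0.0398 0.0956 0.1008]
small mid 207 [ 569.5 -165.1] [141.5  97.7] 12.9 z [0.024  0.0495 0.0731]
big rim 532 [560.  245.4] [144.4 237.6] 1.2 z [0.0624 0.0678 0.0749]
big all 1120 [560.8 245.5] [145.8 237.7] 1.3 z [0.0218 0.0616 0.0737]
tall y-0.35 minx 0.784 z 0.143-0.151
tall y-0.25 minx 0.716 z 0.120-0.154
tall y-0.15 minx 0.718 z 0.120-0.154
tall y-0.05 minx 0.814 z 0.123-0.458
tall y0.05 minx 0.777 z 0.122-0.460
tall y0.15 minx 0.334 z 0.123-1.427
tall y0.25 minx 0.706 z 0.120-0.459
tall y0.35 minx 0.670 z 0.120-0.459
tall y0.45 minx 0.663 z 0.120-0.458
scene bench z 0.0008825092212439972
small top 702 [ 624.8 -173.5] [130.1 280.7] 69.6 z [0.0864 0.0962 0.0981]
small all 2187 [ 574.4 -153.9] [147.7 398.5] 58.6 z [0.0269 0.0703 0.0974]
small mid 1234 [ 573.4 -152.9] [147.  395.8] 58.6 z [0.0239 0.0524 0.0728]
big rim 784 [557.3 245.4] [144.  235.4] 1.0 z [0.0623 0.067  0.0712]
big all 3092 [633.6 246.3] [299.  238.1] 1.1 z [0.0235 0.0537 0.0702]
tall y-0.35 minx 0.810 z 0.146-0.148
tall y-0.25 minx 0.713 z 0.120-0.149
tall y-0.15 minx 0.717 z 0.120-0.149
tall y-0.05 minx 0.810 z 0.123-0.454
tall y0.05 minx 0.775 z 0.121-0.454
tall y0.15 minx 0.738 z 0.122-0.454
tall y0.25 minx 0.702 z 0.121-0.480
tall y0.35 minx 0.666 z 0.121-0.482
tall y0.45 minx 0.661 z 0.120-0.485
(300, 750, 3)
```

View pics/c0.png

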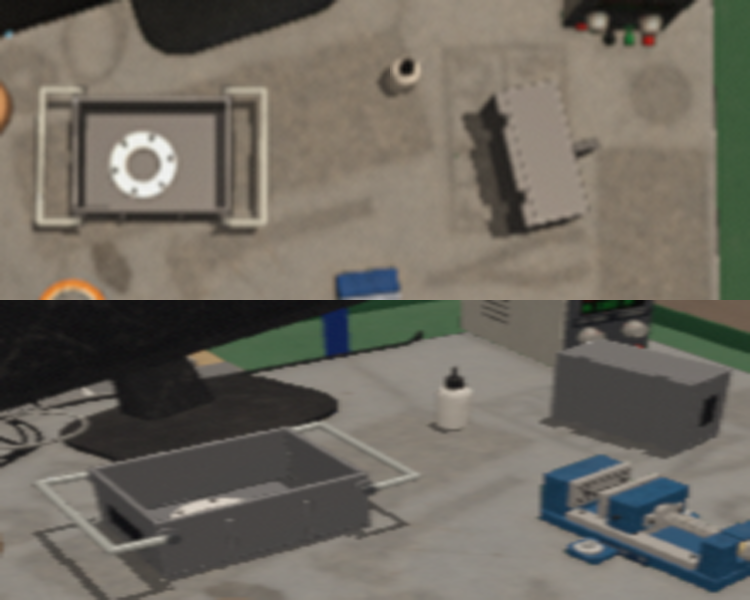

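Both crates measure right: the big crate's bails span 238 × 146 mm, its yaw is about 1.1°, and its centre is about (0.559, 0.245). The small crate's length axis is at 13°. Next I check the free space for the set-down and the IK for a tilted plate grasp.

```bash
cat >> h.py <<'E'
def frame(yt,zt):
    yt=np.array(yt,float); zt=np.array(zt,float); yt/=np.linalg.norm(yt); zt/=np.linalg.norm(zt)
    return np.column_stack([np.cross(yt,zt),yt,zt])
def tcp_for(grasp,m,off=.054): return np.array(grasp)-off*m[:,2]
def crate_tool(yaw_y,lying,al,s):
    # yaw_y: world angle of crate y axis ; al: tilt of tool from -z_c toward x_c
    y=np.array([np.cos(yaw_y),np.sin(yaw_y),0]); up=np.array([0,0,1.])
    if lying: x=-up; z=np.cross(x,y)
    else: z=up; x=np.cross(y,z)
    return frame(s*y, -np.cos(al)*z+np.sin(al)*x)
E
python3 - <<'E'
from h import *
for n in('scene','top'):
    z=np.load(n+'0.npz'); C=cloud(n,z['d']).reshape(-1,3)
    for lab,b in(('bottle',(.58,.72,-.06,.06)),('vise',(.25,.5,-.1,.12)),('near',(.47,.62,-.09,.10))):
        k=C[(C[:,0]>b[0])&(C[:,0]<b[1])&(C[:,1]>b[2])&(C[:,1]<b[3])&(C[:,2]>.012)&(C[:,2]<.12)]
        if len(k): print(n,lab,len(k),np.round(np.percentile(k,[3,97],axis=0),3).tolist())
hp=np.array([.5766,-.1961,.048])
for al in(25,35,45,55):
  for s in(1,-1):
    a=np.radians(al); o=[]
    for yw,ly,g in((np.radians(13),1,hp),(np.radians(13),1,hp+[0,0,.15]),(np.radians(91),0,[.545,-.03,.25]),(np.radians(91),0,[.545,-.03,.081]),(np.radians(0),0,[.545,0.0,.081])):
        m=crate_tool(yw,ly,a,s); q=kin.inverse_kinematics(tcp_for(g,m),quat(m)); o.append(None if q is None else np.round(q,1).tolist())
    print(al,s,o)
E
```

```text
scene bottle 183 [[0.642, -0.026, 0.013], [0.661, -0.002, 0.075]]
scene vise 2127 [[0.275, -0.019, 0.014], [0.436, 0.052, 0.066]]
top bottle 103 [[0.643, -0.029, 0.018], [0.672, -0.002, 0.076]]
top vise 1254 [[0.278, -0.027, 0.014], [0.441, 0.052, 0.069]]
25 1 [[0.9, 1.2, -0.6, 1.3, -0.3, 1.5, 0.8], [0.9, 1.0, -0.6, 1.3, -0.4, 1.7, 0.7], [0.7, 0.2, -0.8, 2.1, 0.3, 0.5, 1.2], [0.3, 0.4, -0.4, 2.3, 1.4, 0.2, 0.1], [0.1, 0.6, -0.6, 1.9, 0.9, 1.1, -1.0]]
25 -1 [[0.5, 1.1, 0.2, 1.3, -0.8, 1.7, -2.0], [0.4, 0.9, 0.2, 1.4, -0.8, 1.9, -2.1], [0.5, 0.1, -0.7, 2.1, 0.2, 0.5, -1.8], [1.0, 0.9, -1.3, 2.2, 1.6, 0.8, -2.9], [0.5, 0.9, -1.2, 1.9, 1.2, 1.5, 1.9]]
35 1 [[0.9, 1.1, -0.6, 1.4, -0.2, 1.4, 0.7], [0.9, 0.9, -0.6, 1.4, -0.3, 1.6, 0.7], [0.9, 0.1, -1.1, 2.2, 0.7, 0.3, 0.9], [0.9, 0.7, -1.2, 2.4, 2.0, 0.7, -0.2], [-0.0, 0.7, -0.6, 1.9, 0.9, 1.2, -1.1]]
35 -1 [[0.4, 1.0, 0.1, 1.4, -0.7, 1.6, -2.0], [0.4, 0.8, 0.2, 1.4, -0.7, 1.7, -2.1], [0.1, 0.0, -0.2, 2.3, 0.2, 0.2, -1.8], [0.4, 0.5, -0.6, 2.4, 2.4, 0.4, 2.4], [0.4, 1.0, -1.2, 1.9, 1.3, 1.7, 1.8]]
45 1 [[0.8, 1.0, -0.6, 1.5, -0.2, 1.3, 0.7], [0.9, 0.8, -0.6, 1.4, -0.2, 1.5, 0.6], None, None, [-0.2, 0.7, -0.4, 1.9, 1.0, 1.3, -1.2]]
45 -1 [[0.4, 0.9, 0.1, 1.5, -0.6, 1.4, -2.1], [0.4, 0.7, 0.2, 1.5, -0.6, 1.6, -2.2], None, None, [0.3, 1.1, -1.2, 1.9, 1.3, 1.9, 1.8]]
55 1 [[0.8, 0.9, -0.6, 1.5, -0.1, 1.1, 0.6], [0.8, 0.7, -0.6, 1.5, -0.1, 1.3, 0.6], None, None, [-0.3, 0.8, -0.4, 1.9, 1.0, 1.5, -1.3]]
55 -1 [[0.4, 0.8, 0.1, 1.6, -0.6, 1.2, -2.1], [0.4, 0.7, 0.1, 1.5, -0.5, 1.4, -2.2], None, None, [0.2, 1.0, -1.0, 1.8, 1.3, 1.9, 1.7]]
```

Run:
```python
from h import *
a=np.radians(30); hp=np.array([.5766,-.1961,.048])
m=crate_tool(np.radians(13),1,a,1); d=m[:,2]; q=quat(m)
env.grip(.045,40)
env.reach(tcp_for(hp-.11*d+[0,0,.12],m),q); st()
env.movel(tcp_for(hp-.11*d,m),.25)
c=env.movel(tcp_for(hp,m),.12,stop_force=8); print('contact',c); st()
for n in('scene','top'):
    p,dd=camera(n); np.savez(n+'1.npz',p=p,d=dd); 
    if n=='scene': s=p
    else: t=p
cv2.imwrite('pics/c1.png',np.hstack([cv2.resize(s[90:230,230:390],(400,350)),cv2.resize(t[120:240,300:420],(350,350))]))
```

```text
t 2.51 tcp [ 0.608  -0.3357  0.2504] q [ 0.89  1.01 -0.55  1.09 -0.34  1.82  0.66] F [-0.1  0.1 -1.4] op 0.0452 gf 0.0
contact False
t 4.21 tcp [ 0.5875 -0.2427  0.0755] q [ 0.86  1.12 -0.55  1.34 -0.29  1.47  0.77] F [ 0.5  0.3 -0. ] op 0.0451 gf 0.0
```

View pics/c1.png

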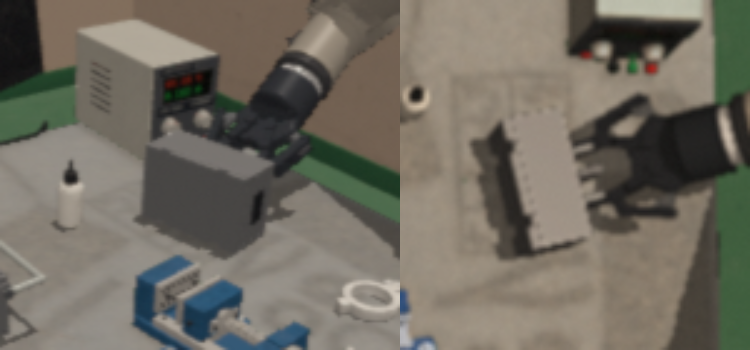

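The fingers straddle the plate at the top crop's (590,170), with the crate untouched. I grip, lift and turn it upright.

Run:
```python
from h import *
a=np.radians(30)
env.grip(0,60); s=st()
P=np.array(s['tcp_pos'])
env.movel(P+[0,0,.16],.15); s=st()
m=crate_tool(0,0,a,1)
env.reach(tcp_for([.54,0,.22],m),quat(m)); st()
for n in('scene','top'):
    p,dd=camera(n); np.savez(n+'2.npz',p=p,d=dd); 
    if n=='scene': s=p
    else: t=p
cv2.imwrite('pics/c2.png',np.hstack([cv2.resize(s[60:240,190:370],(400,400)),cv2.resize(t[110:250,240:380],(400,400))]))
```

```text
t 4.72 tcp [ 0.5872 -0.242   0.0751] q [ 0.86  1.12 -0.55  1.34 -0.29  1.47  0.77] F [ 0.4 -1.3  0.8] op 0.0091 gf 59.06361222267151
t 5.93 tcp [ 0.5867 -0.2419  0.2337] q [ 0.88  0.92 -0.6   1.34 -0.37  1.62  0.66] F [-0.5 -0.2 -3.5] op 0.0096 gf 58.80839467048645
t 7.25 tcp [0.5398 0.0259 0.2661] q [-0.05  0.41 -0.42  1.88  0.66  1.24 -0.8 ] F [ 0.1 -0.5 -3.8] op 0.0095 gf 58.63948166370392
```

View pics/c2.png

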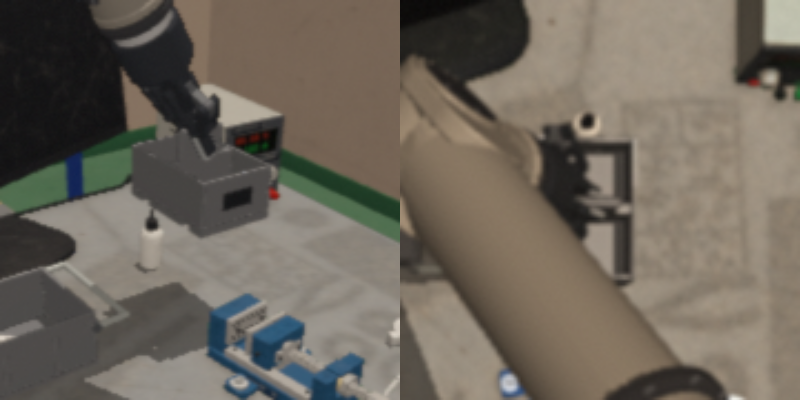

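The crate hangs upright and clear of the bottle at (150,245). I lower it to contact and check how level it is before letting go.

Run:
```python
from h import *
s=env.get_state(); P=np.array(s['tcp_pos'])
env.movel([.54,P[1],.142],.12); 
c=env.movel([.54,P[1],.112],.02,stop_force=4); print(c); st()
p,d=camera('scene'); np.savez('scene3.npz',p=p,d=d); C=cloud('scene',d).reshape(-1,3)
k=C[(abs(C[:,0]-.54)<.085)&(abs(C[:,1]-.0)<.065)&(C[:,2]>.052)&(C[:,2]<.08)]
for lab,sel in(('x lo',k[:,0]<.485),('x hi',k[:,0]>.595),('y lo',k[:,1]<-.03),('y hi',k[:,1]>.03)):
    r=k[sel]; print(lab,len(r),np.round(np.percentile(r[:,2],[50,90,97]),4),np.round(r[:,:2].mean(0),3))
cv2.imwrite('pics/c3.png',cv2.resize(p[100:250,190:390],(640,480)))
```

```text
True
t 9.41 tcp [0.54   0.0253 0.1263] q [-0.1   0.61 -0.37  1.96  0.81  1.04 -1.01] F [0.2 1.4 6. ] op 0.0092 gf 59.89652395248413
x lo 166 [0.0599 0.0648 0.0654] [0.471 0.003]
x hi 85 [0.0594 0.0651 0.0657] [0.605 0.016]
y lo 122 [0.0606 0.065  0.0654] [ 0.506 -0.043]
y hi 203 [0.0606 0.0648 0.0655] [0.531 0.043]
```

View pics/c3.png

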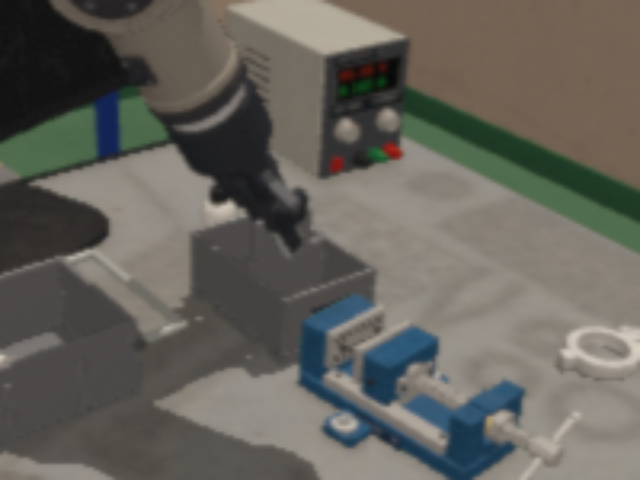

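The crate stands level on the bench, with its rim at 65 mm all round. I let go, retreat, then take the right bail.

```bash
cat >> h.py <<'E'
CY=np.radians(1.1); CC=np.array([.559,.2454]); EX=np.array([np.cos(CY),np.sin(CY)]); EY=np.array([-np.sin(CY),np.cos(CY)])
r=.0398
def barpos(side,th,dz=.004,c=CC):   # side +1 left, -1 right ; grasp point
    y=side*(.0755+r*np.cos(th)); p=c+EY*y
    return np.array([p[0],p[1],.056+r*np.sin(th)+dz])
def bail_tool(s): return frame([s*EY[0],s*EY[1],0],[0,0,-1])
E
python3 - <<'E'
from h import *
env.grip(.05)
s=env.get_state(); P=np.array(s['tcp_pos']); m=R.from_quat(np.r_[s['orientation'][1:],s['orientation'][0]]).as_matrix()
env.movel(P-.10*m[:,2],.15); env.movel(P-.10*m[:,2]+[0,0,.08],.25); st()
best=None
for sg in(1,-1):
    mm=bail_tool(sg); qs=[kin.inverse_kinematics(tcp_for(p,mm),quat(mm)) for p in(barpos(-1,0,.09),barpos(-1,0),barpos(-1,1.57),barpos(-1,2.672),barpos(1,0,.09),barpos(1,0),barpos(1,2.67))]
    print(sg,[None if q is None else np.round(q,1).tolist() for q in qs])
p,d=camera('scene'); np.savez('scene4.npz',p=p,d=d)
E
```

```text
t 11.21 tcp [0.5393 0.0745 0.292 ] q [-0.12  0.4  -0.44  1.82  0.63  1.33 -0.83] F [ 0.2 -0.7 -0.3] op 0.0499 gf 0.0
1 [[0.3, 0.6, -0.8, 1.8, 0.5, 0.9, 0.8], [0.2, 0.7, -0.8, 1.9, 0.6, 0.8, 0.7], [0.2, 0.6, -0.8, 1.9, 0.6, 0.9, 0.7], [0.1, 0.7, -0.8, 1.8, 0.6, 0.9, 0.6], [-0.1, 0.7, -0.8, 1.6, 0.6, 1.1, 0.5], [-0.1, 0.8, -0.8, 1.7, 0.7, 1.0, 0.4], [-0.0, 0.7, -0.8, 1.8, 0.7, 0.9, 0.5]]
-1 [[-0.1, 0.5, -0.3, 1.9, 0.2, 0.8, -2.0], [-0.1, 0.6, -0.3, 1.9, 0.2, 0.7, -2.1], [-0.2, 0.5, -0.3, 1.9, 0.2, 0.8, -2.1], [-0.2, 0.6, -0.3, 1.9, 0.2, 0.7, -2.2], [-0.5, 0.6, -0.3, 1.7, 0.2, 0.9, -2.4], [-0.5, 0.7, -0.3, 1.7, 0.2, 0.8, -2.4], [-0.4, 0.6, -0.3, 1.8, 0.2, 0.8, -2.3]]
```

```bash
cat >> h.py <<'E'
def bail(side):
    mm=bail_tool(1); q=quat(mm); off=np.r_[EY*side*.001,0]
    env.grip(.022)
    env.reach(tcp_for(barpos(side,0,.09)+off,mm),q)
    if env.movel(tcp_for(barpos(side,0)+off,mm),.1,stop_force=6): print('CONTACT'); st(); return
    f0=np.array(env.get_state()['force']); env.grip(0,20); s=st(); print('dF',np.array(s['force'])-f0)
    for th in np.r_[np.arange(.3,2.6,.3),2.64]:
        env.movel(tcp_for(barpos(side,th),mm),.09)
    s=st(); print('dF',np.array(s['force'])-f0)
    P=np.array(s['tcp_pos']); t=np.r_[-EY*side*.45,-.89]
    print('stop',env.movel(P+.012*t,.02,stop_force=8)); s=st(); return s
E
python3 - <<'E'
from h import *
bail(-1)
p,d=camera('scene'); t,_=camera('top')
cv2.imwrite('pics/c4.png',np.hstack([cv2.resize(p[110:260,110:310],(480,360)),cv2.resize(t[130:230,170:270],(310,360))]))
E
```

```text
t 14.39 tcp [0.5617 0.1296 0.1147] q [ 0.19  0.67 -0.7   1.9   0.6   0.79  0.75] F [0.7 1.8 0.4] op 0.0067 gf 21.225205957889557
dF [ 0.32889288  1.49122879 -0.16990692]
t 16.92 tcp [0.5599 0.2045 0.1328] q [ 0.08  0.67 -0.72  1.84  0.58  0.85  0.66] F [ 4.5  0.4 -0.9] op 0.0069 gf 20.91536968946457
dF [ 4.11751314  0.04186505 -1.4715747 ]
stop True
t 17.2 tcp [0.5599 0.205  0.1318] q [ 0.07  0.67 -0.72  1.84  0.58  0.85  0.66] F [-0.4 -0.1  5.3] op 0.0071 gf 21.44014745950699
```

View pics/c4.png

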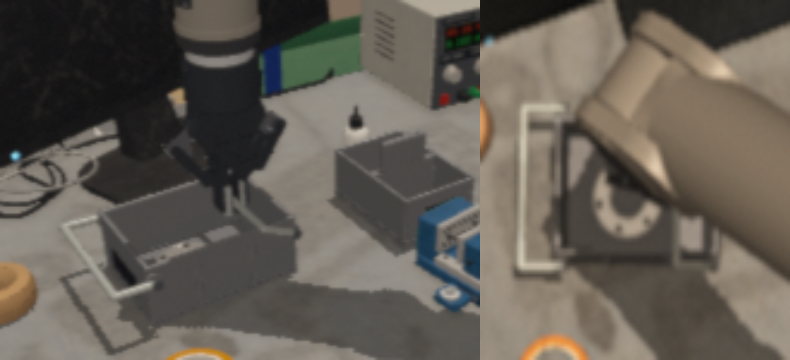

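The right bail is over the opening at (235,195) in the scene crop. Bar y 0.205 and z 0.074 match home. I press once more, then do the left bail.

```bash
cat >> h.py <<'E'
def press_release(side):
    P=np.array(env.get_state()['tcp_pos']); t=np.r_[-EY*side*.45,-.89]
    print('press',env.movel(P+.012*t,.02,stop_force=12)); s=st()
    env.movel(P,.05); env.grip(.022); env.movel(P+[0,0,.09],.2)
E
python3 - <<'E'
from h import *
press_release(-1); s=bail(1)
if s: press_release(1)
P=np.array(env.get_state()['tcp_pos'])
env.movel(P+[0,0,.03],.2); env.reach([.45,-.25,.30],quat(frame([0,1,0],[0,0,-1])))
st()
for n in('scene','top'):
    p,dd=camera(n); np.savez(n+'5.npz',p=p,d=dd); 
    if n=='scene': s=p
    else: t=p
cv2.imwrite('pics/c5.png',np.hstack([cv2.resize(s[110:260,110:310],(440,330)),cv2.resize(t[130:230,170:330],(350,220)) if 0 else cv2.resize(t[130:230,180:290],(360,330))]))
E
```

```text
press True
t 17.53 tcp [0.5599 0.2051 0.1317] q [ 0.07  0.67 -0.72  1.84  0.58  0.85  0.65] F [-1.3  0.2  6.4] op 0.0069 gf 21.632231175899506
t 20.85 tcp [0.5572 0.3604 0.1142] q [-0.19  0.78 -0.7   1.68  0.61  0.91  0.45] F [ 0.7 -4.3  1. ] op 0.0066 gf 21.825977861881256
dF [ 1.36007557 -3.75617155  0.31535903]
t 23.38 tcp [0.5584 0.2859 0.1328] q [-0.06  0.71 -0.72  1.76  0.59  0.89  0.55] F [ 5.   0.4 -0.6] op 0.0072 gf 21.51823103427887
dF [ 5.67452166  0.95493423 -1.25767199]
stop True
t 23.71 tcp [0.5583 0.285  0.1308] q [-0.06  0.72 -0.72  1.77  0.59  0.89  0.55] F [ 0.2 -0.6  4.4] op 0.0069 gf 22.079475224018097
press True
t 23.96 tcp [0.5583 0.2849 0.1308] q [-0.06  0.72 -0.72  1.77  0.59  0.89  0.54] F [-1.  -0.4  6.4] op 0.0069 gf 22.204869389533997
t 27.38 tcp [ 0.4507 -0.249   0.3   ] q [ 1.06  0.32 -0.8   1.9   0.26  1.04  1.71] F [ 0.4 -0.2  0.4] op 0.022 gf 0.0
```

View pics/c5.png

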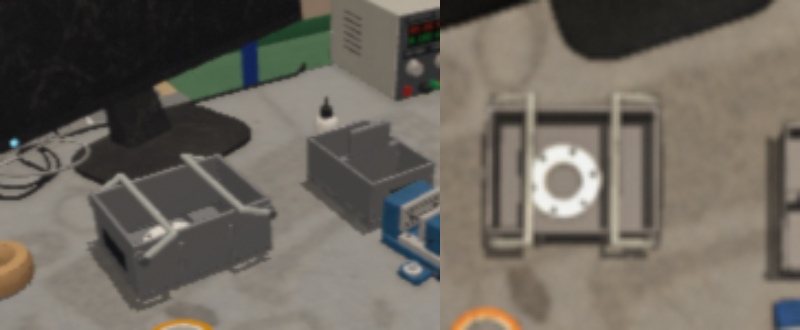

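Both bails lie over the opening (top crop x≈530 and 615), and the small crate stands upright. I now measure both crates from the same pictures.

Run:
```python
from h import *
def rect(P,lab):
    r=cv2.minAreaRect((P[:,:2]*1000).astype(np.float32)); print(lab,len(P),np.round(r[0],1),np.round(r[1],1),round(r[2],1))
for n in('top','scene'):
    C=cloud(n,np.load(n+'5.npz')['d']).reshape(-1,3)
    def box(x0,x1,y0,y1,z0,z1): return C[(C[:,0]>x0)&(C[:,0]<x1)&(C[:,1]>y0)&(C[:,1]<y1)&(C[:,2]>z0)&(C[:,2]<z1)]
    rect(box(.455,.64,-.08,.08,.058,.075),n+' small rim'); pl=box(.49,.6,-.08,.08,.085,.11); rect(pl,n+' plate'); print(np.median(pl,0), np.percentile(pl,[2,98],axis=0).round(4).tolist())
    rect(box(.46,.66,.13,.36,.058,.09),n+' big rim+bars')
    b=box(.46,.66,.13,.36,.0725,.09); 
    for sd in(-1,1):
        k=b[abs((b[:,:2]-CC)@EY-sd*.04)<.008]; print('bar',sd,len(k),np.median(k,0).round(4),np.round(np.percentile((k[:,:2]-CC)@EX,[2,98]),4),'z95',np.percentile(k[:,2],95).round(4))
        inn=k[abs((k[:,:2]-CC)@EX)<.055]; print('  line y(c)',np.median((inn[:,:2]-CC)@EY).round(4), np.degrees(np.polyfit((inn[:,:2]-CC)@EX,(inn[:,:2]-CC)@EY,1)[0]).round(2))
```

```text
top small rim 238 [ 5.408e+02 -5.000e-01] [140.2  93.8] 0.5
top plate 75 [540.2  -1.7] [10.2 57.8] 0.4
[ 5.39135909e-01 -2.90437521e-04  9.78763020e-02] [[0.5353, -0.0288, 0.0893], [0.5449, 0.0268, 0.1023]]
top big rim+bars 693 [560.2 245.3] [146.  162.8] 1.4
bar -1 116 [0.5513 0.2049 0.0783] [-0.0687  0.0725] z95 0.0831
  line y(c) -0.0396 -0.41
bar 1 124 [0.5498 0.2851 0.0786] [-0.0698  0.071 ] z95 0.0832
  line y(c) 0.0397 -0.17
scene small rim 431 [538.9  -0.8] [ 98.  143.2] 89.7
scene plate 111 [ 5.377e+02 -5.000e-01] [12.5 60.2] 2.8
[0.53534624 0.00326197 0.09345631] [[0.5324, -0.0275, 0.0855], [0.5422, 0.0278, 0.0992]]
scene big rim+bars 1175 [558.5 245. ] [148.2 165.3] 0.8
bar -1 126 [0.5491 0.2065 0.0774] [-0.0718  0.0673] z95 0.0798
  line y(c) -0.0386 0.17
bar 1 139 [0.5473 0.2862 0.0775] [-0.0728  0.0678] z95 0.0795
  line y(c) 0.0404 0.25
```

Run:
```python
from h import *
yx=[np.cos(.005),np.sin(.005),0]
best=[]
for s in(1,-1):
    m=frame(s*np.array(yx),[0,0,-1]); q=kin.inverse_kinematics(tcp_for([.54,-.0006,.081],m),quat(m)); print(s,None if q is None else np.round(q,2))
    if q is not None: best.append((abs(q[6]),s))
s=min(best)[1]; m=frame(s*np.array(yx),[0,0,-1])
env.grip(.045)
env.reach(tcp_for([.54,-.0006,.20],m),quat(m))
print(env.movel(tcp_for([.54,-.0006,.081],m),.12,stop_force=8)); st()
env.grip(0,60); S=st(); P=np.array(S['tcp_pos'])
env.movel(P+[0,0,.12],.15); st()
for k in(1,-1):
    mm=bail_tool(k); print(k,np.round(kin.inverse_kinematics([.5595,.2451,P[2]+.13],quat(mm)),2))
np.save('P.npy',P)
```

```text
1 [ 0.25  0.52 -0.45  1.99  0.35  0.71 -0.42]
-1 [ 0.59  0.67 -0.93  1.97  0.71  0.87  2.42]
False
t 30.76 tcp [ 5.406e-01 -5.000e-04  1.357e-01] q [ 0.29  0.53 -0.51  1.98  0.38  0.72 -0.45] F [ 0.3 -1.   0. ] op 0.045 gf 0.0
t 31.17 tcp [ 0.5403 -0.0007  0.1356] q [ 0.29  0.53 -0.51  1.98  0.38  0.72 -0.45] F [-1.  -0.   6.1] op 0.0093 gf 59.68407154083252
t 32.12 tcp [ 0.5395 -0.0009  0.2545] q [ 0.36  0.37 -0.58  1.9   0.25  0.95 -0.33] F [-1.1  1.  -3.4] op 0.0093 gf 58.3280611038208
1 [ 0.15  0.58 -0.93  1.71  0.51  1.12  0.66]
-1 [-0.27  0.43 -0.32  1.74  0.16  1.   -2.2 ]
```

Run:
```python
from h import *
P=np.load('P.npy'); q=quat(bail_tool(1)); T=np.array([.5595,.2451])
env.reach([*T,P[2]+.14],q)
env.movel([*T,P[2]+.083],.1); s=st()
c=env.movel([*T,P[2]+.066],.015,stop_force=5); print(c); s=st(); print('dz',s['tcp_pos'][2]-P[2])
for n in('scene','top'):
    p,dd=camera(n); np.savez(n+'6.npz',p=p,d=dd)
    if n=='scene': a=p
cv2.imwrite('pics/c6.png',cv2.resize(a[90:260,100:320],(640,495)))
```

```text
t 33.81 tcp [0.5596 0.2454 0.2187] q [ 0.13  0.63 -0.9   1.75  0.56  1.04  0.62] F [-0.8 -0.5 -3.8] op 0.0096 gf 58.30743491649628
True
t 34.56 tcp [0.5595 0.245  0.2076] q [ 0.12  0.64 -0.89  1.76  0.57  1.03  0.61] F [-1.2 -1.1  5.1] op 0.0092 gf 59.53666806221008
dz 0.07201019810394044
```

View pics/c6.png

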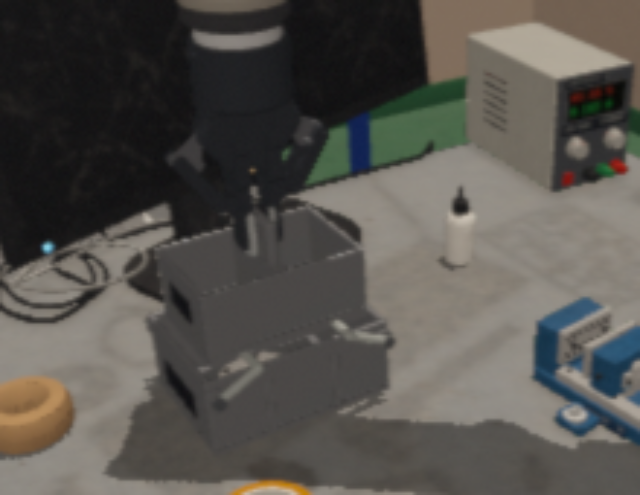

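Contact came at exactly +72 mm, so the bars are in the channels. The crate at (265,275) sits level. I release, withdraw and check.

Run:
```python
from h import *
P=np.array(env.get_state()['tcp_pos'])
env.grip(.04); env.movel(P+[0,0,.10],.12); env.movel(P+[0,0,.14],.2); env.reach([.45,-.25,.30],quat(frame([0,1,0],[0,0,-1])))
st()
for n in('top','scene'):
    p,d=camera(n); C=cloud(n,d).reshape(-1,3)
    k=C[(abs(C[:,0]-.56)<.09)&(abs(C[:,1]-.245)<.1)&(C[:,2]>.126)&(C[:,2]<.15)]
    r=cv2.minAreaRect((k[:,:2]*1000).astype(np.float32)); print(n,len(k),np.round(r[0],1),np.round(r[1],1),round(r[2],1))
    yc=(k[:,:2]-CC)@EY; xc=(k[:,:2]-CC)@EX
    for sel in(yc<-.055,yc>.055,xc<-.04,xc>.04): print(np.round(np.percentile(k[sel][:,2],[50,90]),4),end=' ')
    print()
cv2.imwrite('pics/c7.png',cv2.resize(p[90:260,100:320],(640,495)))
```

```text
t 38.25 tcp [ 0.4508 -0.2489  0.3002] q [ 1.17  0.36 -0.96  1.89  0.34  1.06  1.65] F [0.9 0.2 1. ] op 0.04 gf 0.0
top 306 [560.3 246. ] [ 96.4 138.4] 1.4
[0.1364 0.141 ] [0.1366 0.1406] [0.1344 0.14  ] [0.1355 0.141 ] 
scene 746 [559.  245.3] [ 99.5 140.1] 1.5
[0.1331 0.1366] [0.1335 0.1366] [0.1322 0.1363] [0.1327 0.1366]
```

View pics/c7.png

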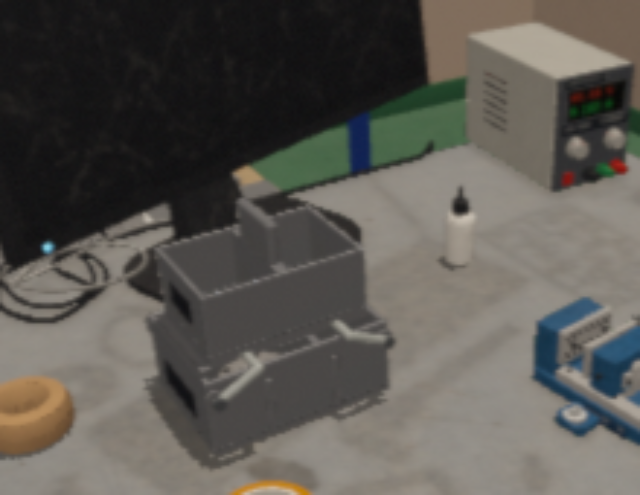

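The small crate sits centred and level, with its rim at 136 mm all round, and the arm is clear of everything.

```bash
python3 -c "
from h import *
print(job.job_done())"
```

```text
the job is handed in; nothing more can be done
None
```

The job is done and handed in: I stood the small crate upright, pressed both bails home, then stacked it centred and level on the bars; contact came 72 mm above bench height, so the bars are in the channels, at about 38 of the 72 s.

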